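# Tip the hardware tray and set the brass plate against the stamping fence

## Task

The brass bag plate has slid under the clear cover of the hardware tray: lift the tray by its handle so that it tips and the plate slides out into the open corner diagonally opposite the handle, and put the tray back down flat. Then take the plate out through the finger gap, lay it (do not drop it) flat on the stamping stone and slide it fully home so that one long side touches the long steel rail and one end touches the short rail. Leave the jar, mallet and thread spool where they are.

Things in the scene. Friction and masses are not known exactly. Their poses are not given: they have to be found in the camera images.
- tray: Loose square tray, about 0.65 kg, wooden walls, smooth white floor, on rubber feet 16 mm high. Origin at its centre on the table, z up. Outside 210 x 210 mm; inside 200 x 200, floor top at z = 20 mm, rim at z = 44 mm. A fixed clear cover 3 mm thick lies on the rim over y from +12 to +105 mm; the rest is open. The handle stands over corner (+x,+y); the collecting corner is (-x,-y).
- tray_handle (a point): Centre of the tray's handle bar, at (70, 70, 84) mm in the tray frame, axes as the tray's. The bar is level, 12 mm wide, 16 mm high, 104 mm long, lying across the tray's diagonal (along (1,-1) of the tray's x, y), with a post at each end about 46 mm from the centre; pinch it across, along (1,1).
- tray_pivot (a point): Point on the table at (-89, -89, 0) mm in the tray frame: outer edge of the two feet (18 mm across, at (-94,-69) and (-69,-94) mm) near the collecting corner, on which the tray leans when its handle is lifted and swung about a level axis along the tray's (1,-1). Tipped, the plate starts to slide at 10 to 16 degrees and runs right into the corner by 25 to 35 degrees (friction varies).
- tray_gap (a point): Middle of the finger gap in the tray's -y wall, at (-40, -102, 20) mm in the tray frame: the wall (5 mm thick) is cut away down to the floor over 46 mm, from x = -63 to -17 mm. A finger standing there, outside the wall line, and one on the tray floor can pinch the plate across its width.
- tray_pocket (a point): Point on the tray floor, at (-40, -75, 20) mm in the tray frame, where the plate's origin lies when the plate is fully in the collecting corner with a long side on the -y wall. The axes are the tray's.
- plate: Loose flat brass plate, 120 mm (its x) x 50 mm (its y) x 6 mm thick, about 0.3 kg, smooth. Origin at the centre of its underside, z up. It starts under the tray's clear cover, its long side roughly along the tray's x. Either way round is the same.
- stone: Fixed marble slab, 200 mm (x) x 150 mm (y) x 30 mm high, origin at the centre of its underside, top at z = 30 mm. Two dark steel rails 10 mm wide and 8 mm high stand on it: a long one along x whose inner face is the plane y = +60 mm (x from -90 to +90 mm), and a short one along y whose inner face is the plane x = +80 mm (y from -50 to +60 mm). The rest of the top is bare.
- stone_seat (a point): Point on the stone's top, at (20, 35, 30) mm in the stone frame, where the plate's origin lies when the plate touches both rails, its long side along the stone's x. The axes are the stone's.
- dye_bottle: Bystander: amber jar with black cap, 50 mm across, 100 mm high, origin at the centre of its underside. Leave alone.
- mallet: Bystander: mallet with dark wooden handle and white head, 220 mm long (its x), lying on the table, origin under its middle. Leave alone.
- thread_spool: Bystander: brown thread spool standing upright, 48 mm across, 60 mm high, origin at the centre of its underside. Leave alone.

How it is judged:
By the outcome, as a careful person would: the job done as asked, in the order asked, and still so for the second after the job is handed in, with the robot touching nothing.
It also fails if it takes over 72 s, if anything falls off the work surface, if the arm or the gripper's body presses on something with over 40 N, if the wrist force passes 120 N, or if a joint passes its speed limit or range.

## Robot

A 6-joint arm with a two-finger parallel gripper is mounted at the origin on the work surface. World frame = base frame: x ahead of the robot, y to its left, z up, the work surface at z = 0. Lengths are in mm, angles in rad, forces in N, time in s.
With the tool pointing down it reaches from about 275 to 1000 mm from the base axis. Payload 8.4 kg.
Tool frame: the origin (TCP) lies on the centre line of the jaws, within the pads' length; the fingertips stand 17 mm ahead of it and the grasp point (between the pads) lies 2 mm behind it; z points along the fingers, y is the line along which they close (so a half turn about z gives the same grasp; the last joint's range is limited). The gripper opens to 85 mm and grips with 20 to 120 N. Pads are 22 mm wide; open, the fingers measure 114 mm over their backs; the gripper's body (76 mm by 85 mm) begins 54 mm behind the grasp point. The pads swing forward as they close: fully open they stand 13 mm farther back than shut.
Start: joints at [1.334, 0.353, 1.633, -0, 1.155, -0.002], TCP at [145.404, 607.853, 248.281] pointing down, gripper open.
Joint ranges: [-2.63, 2.63], [-0.92, 2.1], [0.06, 2.66], [-1.3, 4.44], [0, 2.69], [-3.02, 3.02]. Speed limits (rad/s): [2.22, 2.22, 2.79, 3.14, 3.14, 3.14].

## Interface

Orientations are given as [roll, pitch, yaw] about the fixed x, y, z axes, in that order (R = Rz(yaw) Ry(pitch) Rx(roll)).
In Python, from rig import r, eyes gives the robot as it stands. The module is installed in compiled form; this text tells all that it offers.
- The arm moves only by the shell command python3 -m inch 'ROWS' [FORCE]. ROWS is JSON, a list of rows, each a list of 7 numbers: the shift along the tool's x, y, z in m, then the turn, a rotation vector about the tool's x, y, z in degrees, then the closure, from -1 (fully open) to 1 (shut). In form: [[x, y, z, rx, ry, rz, gripper], ...]. A call has 1 to 8 rows; each row shifts and turns the commanded pose from where the row before left it, along the tool's axes as they then stand; what a row does not reach is not made up. A row lasts 1/10 s, in which the tool goes at most 50 mm and 8.59 degrees, less where a joint would pass 70% of its speed; a pose out of reach is approached as far as the arm can. A call with a gripper value outside its range is refused whole. The fingers move at their own pace and stop on an object; FORCE is the grip in N (left out, the last holds). Time passes only in rows, so rows that do not move let the fingers close. It gives the time, the measured TCP pose, the force, the opening and the grip force at its end, in the units of the state.
- r.sense(): the state, without advancing time (a new reading comes with each control period).
- eyes.grab_frame(name): name is "scene" or "side" or "wrist"; returns a dict with "img" (400x640x3 uint8, blue, green, red), "fx", "fy", "cx", "cy" (pixels), "R" (3x3) and "t" (3): a world point X has camera coordinates R X + t; the wrist camera has in their place "hand_eye" (4x4, takes a point from camera to tool coordinates, whose origin is the TCP and whose axes are the flange's). Camera axes: x right, y down, z forward; pixel columns grow to the right and rows downward; lengths in mm; the calibration is good to about 2 mm. A picture is of the moment at which its call begins: read the wrist's pose just before it. There is no depth.
- r.sign_off(): hands the job in; it is judged then, once.
The state is a dict: "clock": time; "qpos": joint angles; "qvel": joint speeds; "joint_efforts": joint torques, N m; "eef_pos": TCP position; "tcp_rot": TCP orientation; "contact_force": force on the tool from outside, world axes, zero at the start; "wrist_torque": the same for the moment, N m; "opening": opening from 0.0 (shut) to 1.0 (fully open); "grasp_force": force on a finger pad.
Only numpy, scipy, OpenCV 4.12 (cv2) and the standard library are available. Lean on these libraries where they do the work, as an engineer would, in place of code of your own. Each camera call takes 0.05 s, during which the arm holds its last target. There are 200 camera calls.

## Working session

There is one attempt and no reset: what is moved stays moved. The work goes in short steps, Python scripts to look and compute and a shell command to move; the robot and the scene stay as the last step left them, time stands still between calls to the robot, and variables do not carry over. Pictures are saved under pics/ and viewed, at most 10 in all, crops included, and the job is handed in when it is done.

```bash
mkdir -p pics; python3 - <<'E'
from rig import r, eyes
import cv2,numpy as np,pickle
s=r.sense();print({k:np.round(v,3) for k,v in s.items()})
for n in("scene","side"):
    f=eyes.grab_frame(n);pickle.dump(f,open(n+"0.pkl","wb"))
    print(n,f["fx"],f["cx"],f["cy"],np.round(-f["R"].T@f["t"]))
    cv2.imwrite(f"pics/{n}0.png",f["img"])
E
```

```text
{'clock': np.float64(0.0), 'qpos': array([ 1.334,  0.354,  1.634,  0.   ,  1.155, -0.002]), 'qvel': array([ 0.001, -0.   , -0.001, -0.001,  0.   ,  0.001]), 'joint_efforts': array([ 1.0000e-03, -6.0524e+01, -3.4206e+01,  0.0000e+00,  9.0000e-03,
       -0.0000e+00]), 'eef_pos': array([145.29 , 607.409, 247.545]), 'tcp_rot': array([-3.14 , -0.   ,  2.907]), 'contact_force': array([ 0.268, -0.253, -0.247]), 'wrist_torque': array([-0.07 ,  0.057, -0.017]), 'grasp_force': np.float64(0.0), 'opening': np.float64(1.0)}
scene 363.2905883465956 317.063401898242 201.1737193277691 [1312.   94.  596.]
side 514.1202921646508 325.7675315862379 194.6238709042428 [  306. -1128.   895.]
```

View pics/scene0.png

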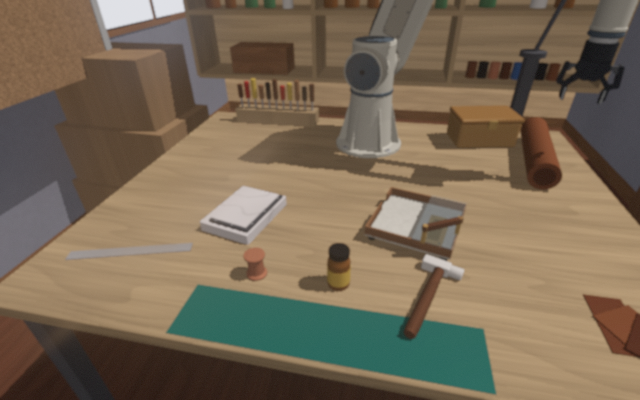

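View pics/side0.png

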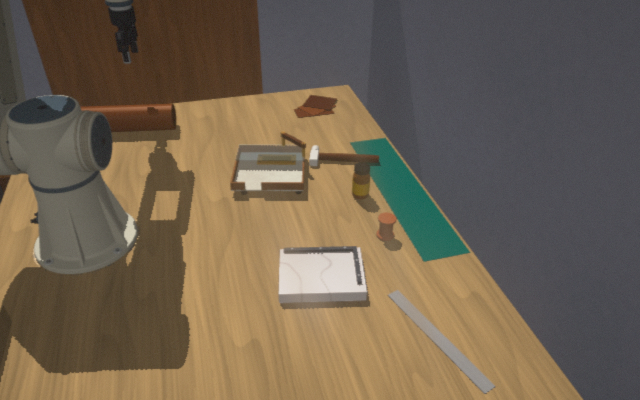

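The scene view shows the tray around (415,222), the stone at (245,213), the jar at (339,267) and the spool at (256,264). In the side view the tray is at (270,170), with its handle at (292,141), and the stone is at (322,275). I'll enlarge both for corner picking.

```bash
cat > h.py <<'E'
import cv2,numpy as np
from scipy.spatial.transform import Rotation as Ro
def P(f,u,v,z):
    d=f["R"].T@np.array([(u-f["cx"])/f["fx"],(v-f["cy"])/f["fy"],1]);c=-f["R"].T@f["t"]
    return (c+d*(z-c[2])/d[2])
def pr(f,X):
    c=f["R"]@np.asarray(X,float)+f["t"];return f["fx"]*c[0]/c[2]+f["cx"],f["fy"]*c[1]/c[2]+f["cy"]
def TR(X,p,yaw): return Ro.from_euler('z',yaw).apply(X)+np.array([p[0],p[1],0])
def fit(f,pts,uv,x0):
    "pose x,y,yaw (mm,rad) from local points and pixels"
    from scipy.optimize import least_squares
    fs=f if isinstance(f,list) else [f]*len(uv)
    g=lambda x:np.ravel([np.array(pr(a,TR(np.array(q,float),x[:2],x[2])))-p for a,q,p in zip(fs,pts,uv)])
    s=least_squares(g,x0);return s.x,np.round(s.fun.reshape(-1,2),1)
E
python3 - <<'E'
import pickle,cv2,numpy as np
s=pickle.load(open("side0.pkl","rb"))["img"];c=pickle.load(open("scene0.pkl","rb"))["img"]
R=lambda i:cv2.resize(i,(400,300),interpolation=cv2.INTER_CUBIC)
a=R(s[125:200,220:320]);b=R(s[238:313,272:372]);d=R(c[185:260,365:465+0]);e=R(c[180:255,195:295])
cv2.imwrite("pics/crops.png",np.vstack([np.hstack([a,b]),np.hstack([d,e])]))
E
```

```text
(no output)
```

View pics/crops.png

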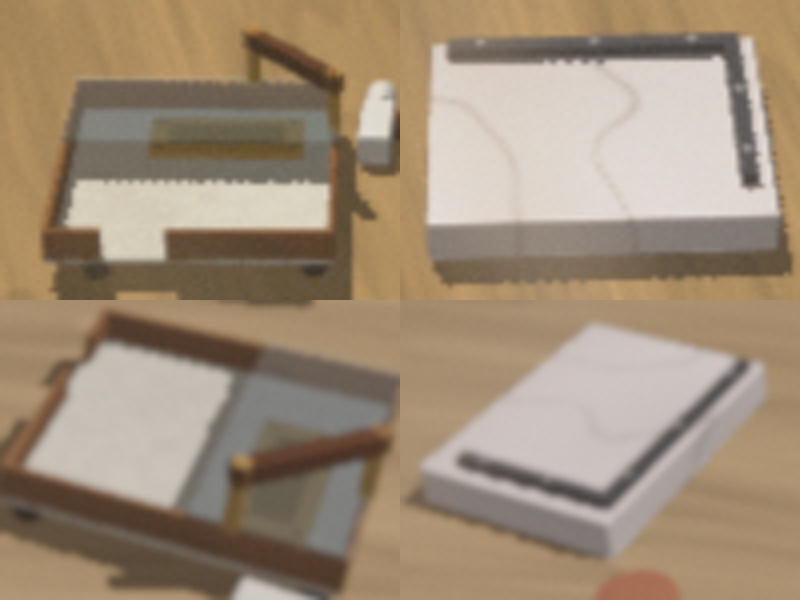

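```bash
python3 - <<'E'
import pickle,numpy as np
from h import *
s=pickle.load(open("side0.pkl","rb"));c=pickle.load(open("scene0.pkl","rb"))
tp=[(-105,105,44),(105,105,44),(-105,-105,44),(105,-105,44),(33,107,92),(107,33,92)]
tu=[(239,144.5),(303.75,145),(231,183),(304,183),(282.5,133.25),(304.5,145.5)]
tp2=[(-105,-105,44),(105,-105,44),(105,105,44),(107,33,92),(33,107,92)]
tu2=[(391.25,188.25),(367,225.75),(451.25,256.25),(425,226.25),(462,218.75)]
sp=[(-100,75,30),(100,75,30),(-100,-75,30),(100,-75,30)]
su=[(280.25,247.5),(360,247.5),(279,293),(367,292.5)]
sp2=[(-100,-75,30),(100,-75,30),(100,75,30),(-100,75,30)]
su2=[(244.25,186.25),(201.25,221.25),(247.5,233.75),(286.25,196.25)]
for n,(a,b,a2,b2) in dict(tray=(tp,tu,tp2,tu2),stone=(sp,su,sp2,su2)).items():
    x0=list(P(s,*np.mean(b,0),40)[:2])+[0]
    for F,A,B in((s,a,b),(c,a2,b2),([s]*len(a)+[c]*len(a2),a+a2,b+b2)):
        x,e=fit(F,A,B,x0);print(n,np.round(x,3),e.tolist())
print("jar",P(s,361,197,0),P(c,339,287,0),"spool",P(s,386,238,0),P(c,256,276,0))
print("mallet head",P(s,314,156,25),P(s,379,160,12))
E
```

```text
tray [ 5.12098e+02  1.71636e+02 -2.56000e-01] [[-0.1, 0.8], [1.1, 0.5], [-0.7, 0.4], [-0.1, 0.4], [-0.7, -1.3], [0.6, -1.3]]
tray [ 5.18725e+02  1.78015e+02 -2.82000e-01] [[1.2, -0.5], [-2.0, 1.5], [1.2, -3.1], [-1.8, 1.5], [1.5, 0.3]]
tray [ 5.14632e+02  1.76682e+02 -2.66000e-01] [[0.8, -0.2], [1.8, -0.2], [-0.3, -0.9], [-0.0, -0.5], [0.1, -2.1], [1.1, -2.1], [0.1, -1.2], [-2.0, 1.0], [1.3, -4.6], [-1.7, 0.4], [1.1, -1.1]]
stone [ 5.47958e+02 -2.88504e+02 -2.40000e-01] [[0.2, 0.6], [0.9, -0.5], [-0.9, 0.4], [-0.0, -0.6]]
stone [ 5.4405e+02 -2.8638e+02 -2.2500e-01] [[-0.3, -1.2], [-0.8, -0.4], [0.4, 1.5], [0.7, -0.8]]
stone [ 5.46971e+02 -2.86886e+02 -2.33000e-01] [[-0.6, 0.4], [0.0, -1.1], [-1.2, 0.2], [-0.5, -1.3], [-0.5, -0.8], [-1.6, 0.1], [-0.6, 2.2], [0.4, -0.1]]
jar [ 7.46016180e+02 -4.39913120e+00  1.13686838e-13] [756.91089995  10.73563985   0.        ] spool [ 750.87020286 -192.45003271    0.        ] [ 760.23226577 -180.2416408     0.        ]
mallet head [660.33219679 207.84138718  25.        ] [860.20152328 152.98140024  12.        ]
```

```bash
cat >> h.py <<'E'
from scipy.linalg import logm,expm
def T(p,R):
    M=np.eye(4);M[:3,:3]=R.as_matrix();M[:3,3]=p;return M
def now():
    from rig import r
    s=r.sense();return s,T(s["eef_pos"],Ro.from_euler('xyz',s["tcp_rot"]))
def down(p,yaw): return T(p,Ro.from_euler('xyz',[np.pi,0,yaw]))
def row(A,B,n):
    "constant row repeated n times that takes A to B"
    E=expm(np.real(logm(np.linalg.inv(A)@B))/n)
    print(n,"x",np.round(E[:3,3]/1000,4).tolist(),np.round(Ro.from_matrix(E[:3,:3]).as_rotvec(degrees=True),2).tolist())
def wrist(name=None):
    from rig import eyes
    s,M=now();f=eyes.grab_frame("wrist");C=np.linalg.inv(M@f["hand_eye"])
    f["R"]=C[:3,:3];f["t"]=C[:3,3]
    if name: cv2.imwrite(f"pics/{name}.png",f["img"])
    import pickle;pickle.dump(f,open("w.pkl","wb"));return f
E
python3 - <<'E'
from h import *
s,A=now()
row(A,down([590,215,250],2.096),16)
f=wrist();print(np.round(f["hand_eye"],2),f["fx"])
E
```

```text
16 x [-0.0379, -0.0041, -0.0001] [-0.0, 0.0, 2.9]
[[  -0.     -0.95   -0.3    76.55]
 [   1.     -0.     -0.     -0.28]
 [   0.     -0.3     0.95 -127.41]
 [   0.      0.      0.      1.  ]] 330.2296262416903
```

```bash
R='[-0.038,-0.004,0,0,0,2.9,-1]'; python3 -m inch '[[-0.038,-0.004,0,0,0,2.9,-1],[-0.038,-0.004,0,0,0,2.9,-1],[-0.038,-0.004,0,0,0,2.9,-1],[-0.038,-0.004,0,0,0,2.9,-1],[-0.038,-0.004,0,0,0,2.9,-1],[-0.038,-0.004,0,0,0,2.9,-1],[-0.038,-0.004,0,0,0,2.9,-1],[-0.038,-0.004,0,0,0,2.9,-1]]' 60
python3 -m inch '[[-0.038,-0.004,0,0,0,2.9,-1],[-0.038,-0.004,0,0,0,2.9,-1],[-0.038,-0.004,0,0,0,2.9,-1],[-0.038,-0.004,0,0,0,2.9,-1],[-0.038,-0.004,0,0,0,2.9,-1],[-0.038,-0.004,0,0,0,2.9,-1],[-0.038,-0.004,0,0,0,2.9,-1],[-0.038,-0.004,0,0,0,2.9,-1]]'
python3 -m inch '[[0,0,0,0,0,0,-1],[0,0,0,0,0,0,-1]]'
python3 - <<'E'
from h import *
f=wrist("w1")
E
```

```text
clock: 0.95
eef_pos: [410.5, 456.8, 248.0]
tcp_rot: [-3.141, -0.0, 2.5]
contact_force: [1.0, 0.6, 0.9]
opening: 0.998
grasp_force: 0.0
clock: 1.75
eef_pos: [593.6, 214.5, 248.0]
tcp_rot: [-3.141, -0.0, 2.095]
contact_force: [-0.1, 0.2, -0.4]
opening: 1.002
grasp_force: 0.0
clock: 1.95
eef_pos: [593.0, 215.2, 247.9]
tcp_rot: [-3.141, -0.0, 2.095]
contact_force: [0.1, -0.5, 0.1]
opening: 0.999
grasp_force: 0.0
```

View pics/w1.png

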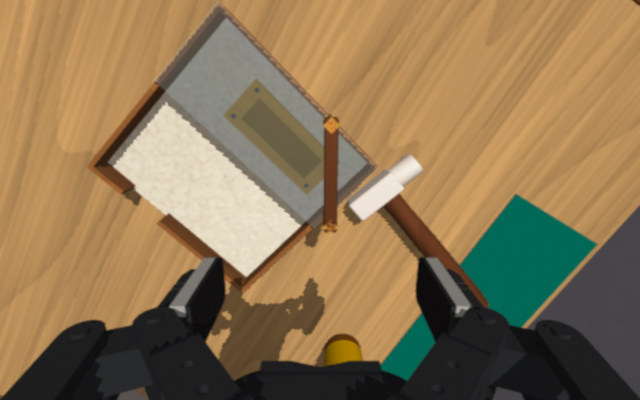

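```bash
python3 - <<'E'
from h import *
import pickle
f=pickle.load(open("w.pkl","rb"))
pts=[(-105,-105,44),(105,-105,44),(105,105,44),(-105,105,44),(33,107,92),(107,33,92)]
uv=[(90,165),(243,290),(375,167),(220,5),(331,117),(330,232)]
x,e=fit(f,pts,uv,[512,173,-.26]);print(x,e.tolist())
x2,e2=fit(f,pts[:4],uv[:4],[512,173,-.26]);print(x2,e2.tolist())
print("mallet head",P(f,385,187,25))
s,A=now()
h=TR([70,70,0],x[:2],x[2]);yaw=x[2]+np.pi/4+np.pi/2
print(h,yaw)
H=down([h[0],h[1],86],yaw)
row(A,H,8)
# pivot: tray pose relative
pv=TR([-89,-89,0],x[:2],x[2]);ax=Ro.from_euler('z',x[2]).apply(np.array([1,-1,0])/2**.5)
D=np.eye(4)
Rr=Ro.from_rotvec(np.radians(-3)*ax);D=T(pv-Rr.apply(pv),Rr)
print((D@np.r_[h[:2],86,1])[:3]-np.r_[h[:2],86])
row(H,D@H,1)
E
```

```text
[ 5.12864464e+02  1.74667807e+02 -2.63697050e-01] [[-2.7, 1.3], [-0.4, 2.5], [2.8, -0.1], [-0.5, -2.8], [0.5, 0.5], [0.2, 0.9]]
[ 5.13170832e+02  1.74450569e+02 -2.65606528e-01] [[-2.5, 1.3], [-0.5, 2.7], [2.9, 0.5], [0.0, -2.4]]
mallet head [665.75089618 231.76605673  25.        ]
[598.69038011 224.00250206   0.        ] 2.092497440159879
8 x [0.0005, 0.0012, 0.0202] [-0.0, -0.0, 0.03]
[  3.63498189   2.08947054 -11.88612085]
1 x [0.0, 0.0042, 0.0119] [3.0, 0.0, -0.0]
```

The tray fits at (513, 174.5) with yaw -0.265. The handle is at (599, 224), and the mallet is clear below the fingers. Descending and gripping.

```bash
python3 -m inch '[[0.0005,0.0012,0.0205,0,0,0,-1],[0.0005,0.0012,0.0205,0,0,0,-1],[0.0005,0.0012,0.0205,0,0,0,-1],[0.0005,0.0012,0.0205,0,0,0,-1],[0.0005,0.0012,0.0205,0,0,0,-1],[0.0005,0.0012,0.0205,0,0,0,-1],[0.0005,0.0012,0.0205,0,0,0,-1],[0.0005,0.0012,0.0205,0,0,0,-1]]' 60
python3 -m inch '[[0,0,0,0,0,0,1],[0,0,0,0,0,0,1],[0,0,0,0,0,0,1],[0,0,0,0,0,0,1],[0,0,0,0,0,0,1],[0,0,0,0,0,0,1],[0,0,0,0,0,0,1],[0,0,0,0,0,0,1]]' 60
```

```text
clock: 2.8
eef_pos: [598.5, 225.8, 83.5]
tcp_rot: [-3.142, -0.0, 2.099]
contact_force: [0.8, -0.3, 0.1]
opening: 1.001
grasp_force: 0.0
clock: 3.6
eef_pos: [599.2, 224.1, 85.4]
tcp_rot: [3.141, -0.0, 2.097]
contact_force: [-2.8, -0.6, 6.5]
opening: 0.13
grasp_force: 59.3
```

```bash
python3 -m inch '[[0,-0.0039,-0.0097,-2.5,0,0,1],[0,-0.0039,-0.0097,-2.5,0,0,1],[0,-0.0039,-0.0097,-2.5,0,0,1],[0,-0.0039,-0.0097,-2.5,0,0,1],[0,-0.0039,-0.0097,-2.5,0,0,1],[0,-0.0039,-0.0097,-2.5,0,0,1],[0,-0.0039,-0.0097,-2.5,0,0,1]]' 60
python3 -m inch '[[0,-0.0039,-0.0097,-2.5,0,0,1],[0,-0.0039,-0.0097,-2.5,0,0,1],[0,-0.0039,-0.0097,-2.5,0,0,1],[0,-0.0039,-0.0097,-2.5,0,0,1],[0,-0.0039,-0.0097,-2.5,0,0,1],[0,-0.0039,-0.0097,-2.5,0,0,1],[0,-0.0039,-0.0097,-2.5,0,0,1],[0,0,0,0,0,0,1]]'
python3 -m inch '[[0,0,0,0,0,0,1],[0,0,0,0,0,0,1],[0,0,0,0,0,0,1],[0,0,0,0,0,0,1],[0,0,0,0,0,0,1],[0,0,0,0,0,0,1]]'
python3 - <<'E'
from h import *
from rig import eyes
f=eyes.grab_frame("side");a=cv2.resize(f["img"][90:210,200:340],(700,600),interpolation=cv2.INTER_CUBIC);cv2.imwrite("pics/tip.png",a)
E
```

```text
clock: 4.3
eef_pos: [567.9, 206.0, 148.3]
tcp_rot: [2.834, 0.0, 2.097]
contact_force: [1.7, 1.3, -5.5]
opening: 0.124
grasp_force: 59.6
clock: 5.1
eef_pos: [520.2, 178.7, 197.1]
tcp_rot: [2.532, -0.001, 2.096]
contact_force: [-1.0, -1.2, -7.5]
opening: 0.129
grasp_force: 60.8
clock: 5.7
eef_pos: [522.2, 179.6, 197.4]
tcp_rot: [2.531, -0.0, 2.097]
contact_force: [-1.7, 0.4, -7.2]
opening: 0.128
grasp_force: 60.7
```

View pics/tip.png

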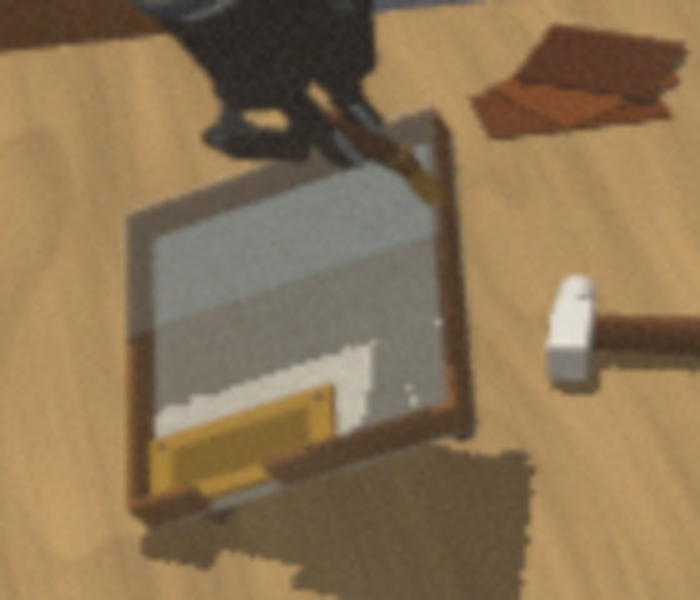

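The plate lies in the collecting corner along the -y wall, at crop (240,440). Lowering the tray back the same way.

```bash
python3 -m inch '[[0,0.0035,0.0099,2.5,0,0,1],[0,0.0035,0.0099,2.5,0,0,1],[0,0.0035,0.0099,2.5,0,0,1],[0,0.0035,0.0099,2.5,0,0,1],[0,0.0035,0.0099,2.5,0,0,1],[0,0.0035,0.0099,2.5,0,0,1],[0,0.0035,0.0099,2.5,0,0,1]]'
python3 -m inch '[[0,0.0035,0.0099,2.5,0,0,1],[0,0.0035,0.0099,2.5,0,0,1],[0,0.0035,0.0099,2.5,0,0,1],[0,0.0035,0.0099,2.5,0,0,1],[0,0.0035,0.0099,2.5,0,0,1],[0,0.0035,0.0099,2.5,0,0,1]]'
python3 -m inch '[[0,0.0018,0.0049,1.25,0,0,1],[0,0.0018,0.0049,1.25,0,0,1],[0,0,0,0,0,0,1],[0,0,0,0,0,0,1]]'
```

```text
clock: 6.45
eef_pos: [568.8, 206.6, 147.4]
tcp_rot: [2.838, 0.0, 2.097]
contact_force: [-1.9, -1.5, -6.6]
opening: 0.123
grasp_force: 60.7
clock: 7.05
eef_pos: [596.5, 222.6, 93.2]
tcp_rot: [3.1, 0.0, 2.097]
contact_force: [-2.1, -0.5, -5.5]
opening: 0.129
grasp_force: 60.8
clock: 7.45
eef_pos: [599.6, 224.4, 85.4]
tcp_rot: [3.142, -0.0, 2.097]
contact_force: [-8.0, -1.9, 8.0]
opening: 0.124
grasp_force: 62.6
```

```bash
python3 -m inch '[[0,0,0,0,0,0,-1],[0,0,0,0,0,0,-1],[0,0,0,0,0,0,-1],[0,0,0,0,0,0,-1],[0,0,0,0,0,0,-1]]'
python3 -m inch '[[0,0,-0.015,0,0,0,-1],[0,0,-0.03,0,0,0,-1],[0,0,-0.03,0,0,0,-1],[0,0,-0.03,0,0,0,-1],[0,0,-0.03,0,0,0,-1],[0,0,0,0,0,0,-1]]'
python3 - <<'E'
from h import *
s,A=now();row(A,down([455,113,220],2.876),8)
E
```

```text
clock: 7.95
eef_pos: [599.9, 224.6, 84.1]
tcp_rot: [3.141, 0.0, 2.097]
contact_force: [0.5, 0.9, -0.2]
opening: 0.962
grasp_force: 0.0
clock: 8.55
eef_pos: [602.1, 225.4, 224.9]
tcp_rot: [3.133, 0.001, 2.097]
contact_force: [0.4, 0.2, 0.8]
opening: 0.998
grasp_force: 0.0
8 x [0.005, -0.0232, 0.0005] [0.05, 0.03, -5.58]
```

```bash
python3 -m inch '[[0.005,-0.0232,0,0,0,-5.58,-1],[0.005,-0.0232,0,0,0,-5.58,-1],[0.005,-0.0232,0,0,0,-5.58,-1],[0.005,-0.0232,0,0,0,-5.58,-1],[0.005,-0.0232,0,0,0,-5.58,-1],[0.005,-0.0232,0,0,0,-5.58,-1],[0.005,-0.0232,0,0,0,-5.58,-1],[0.005,-0.0232,0,0,0,-5.58,-1]]'
python3 -m inch '[[0,0,0,0,0,0,-1],[0,0,0,0,0,0,-1]]'
python3 - <<'E'
from h import *
f=wrist("w2")
E
```

```text
clock: 9.35
eef_pos: [451.7, 111.2, 219.1]
tcp_rot: [-3.142, -0.0, 2.881]
contact_force: [0.3, -0.1, 0.9]
opening: 0.997
grasp_force: 0.0
clock: 9.55
eef_pos: [453.0, 111.7, 219.4]
tcp_rot: [3.141, 0.001, 2.873]
contact_force: [1.0, -0.2, 0.7]
opening: 1.0
grasp_force: 0.0
```

View pics/w2.png

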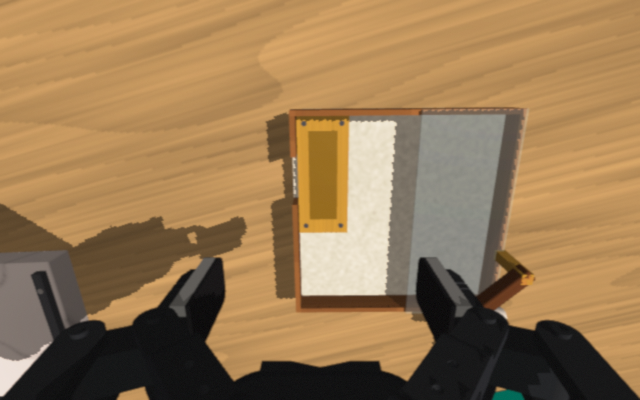

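```bash
python3 - <<'E'
from h import *
import pickle
f=pickle.load(open("w.pkl","rb"))
x,e=fit(f,[(-105,-105,44),(105,-105,44),(-105,105,44)],[(290,109),(297,310),(526,108)],[512,173,-.26]);print("tray",x,e.tolist())
p,e=fit(f,[(-60,-25,6+20),(-60,25,26),(60,25,26),(60,-25,26)],[(298,118),(348,118),(347,232),(300,232)],[455,113,-.26]);print("plate",p,e.tolist())
print("pocket",TR([-40,-75,0],x[:2],x[2]),"plate in tray",Ro.from_euler('z',-x[2]).apply(np.r_[p[:2]-x[:2],0]))
g=[P(f,u,v,20) for u,v in((293,157),(295,201))];print("gap ends",g)
E
```

```text
tray [ 5.13770920e+02  1.76154775e+02 -2.62795879e-01] [[-0.3, 0.2], [-0.7, 0.5], [0.9, -0.4]]
plate [ 4.58420527e+02  1.13052298e+02 -2.62993929e-01] [[-1.4, -1.1], [1.5, -1.4], [0.1, 1.4], [-0.2, 1.7]]
pocket [455.66061339 114.12097575   0.        ] plate in tray [-37.05721825 -75.31501272   0.        ]
gap ends [array([430.6461904 ,  89.35831768,  20.        ]), array([475.49077978,  77.95829774,  20.        ])]
```

```bash
python3 - <<'E'
from h import *
s,A=now();row(A,down([457,113.7,50],2.878),8)
E
```

```text
8 x [-0.0004, 0.0003, 0.0212] [0.01, 0.01, -0.03]
```

```bash
python3 -m inch '[[-0.0004,0.0003,0.0212,0,0,0,-0.46],[-0.0004,0.0003,0.0212,0,0,0,-0.46],[-0.0004,0.0003,0.0212,0,0,0,-0.46],[-0.0004,0.0003,0.0212,0,0,0,-0.46],[-0.0004,0.0003,0.0212,0,0,0,-0.46],[-0.0004,0.0003,0.0212,0,0,0,-0.46],[-0.0004,0.0003,0.0212,0,0,0,-0.46],[-0.0004,0.0003,0.0212,0,0,0,-0.46]]' 40
python3 -m inch '[[0,0,0.004,0,0,0,-0.46],[0,0,0.004,0,0,0,-0.46],[0,0,0,0,0,0,-0.46]]'
python3 -m inch '[[0,0,0.0015,0,0,0,-0.46],[0,0,0,0,0,0,-0.46]]'
python3 -m inch '[[0,0,0.0015,0,0,0,-0.46],[0,0,0,0,0,0,-0.46]]'
```

```text
clock: 10.4
eef_pos: [457.3, 114.1, 48.3]
tcp_rot: [3.141, 0.001, 2.875]
contact_force: [0.7, -0.6, 0.2]
opening: 0.729
grasp_force: 0.0
clock: 10.7
eef_pos: [456.9, 113.5, 41.5]
tcp_rot: [3.141, 0.0, 2.876]
contact_force: [-0.9, -0.2, 1.0]
opening: 0.732
grasp_force: 0.0
clock: 10.9
eef_pos: [457.0, 113.3, 40.5]
tcp_rot: [3.141, 0.001, 2.876]
contact_force: [-0.5, -0.1, 0.1]
opening: 0.73
grasp_force: 0.0
clock: 11.1
eef_pos: [456.6, 113.2, 38.6]
tcp_rot: [3.141, 0.0, 2.876]
contact_force: [0.4, -0.4, 0.1]
opening: 0.733
grasp_force: 0.0
```

```bash
for i in 1; do python3 -m inch '[[0,0,0.0015,0,0,0,-0.46],[0,0,0,0,0,0,-0.46]]'|grep -E "eef|contact"; python3 -m inch '[[0,0,0.001,0,0,0,-0.46],[0,0,0,0,0,0,-0.46]]'|grep -E "eef|contact"; done; python3 - <<'E'
from h import *
f=wrist()
cv2.imwrite("pics/w3.png",cv2.resize(f["img"][200:400,190:470],(784,560)))
E
```

```text
eef_pos: [456.4, 113.2, 36.8]
contact_force: [0.9, 0.1, -0.6]
eef_pos: [456.4, 113.2, 35.7]
contact_force: [-0.2, -0.2, 0.2]
```

View pics/w3.png

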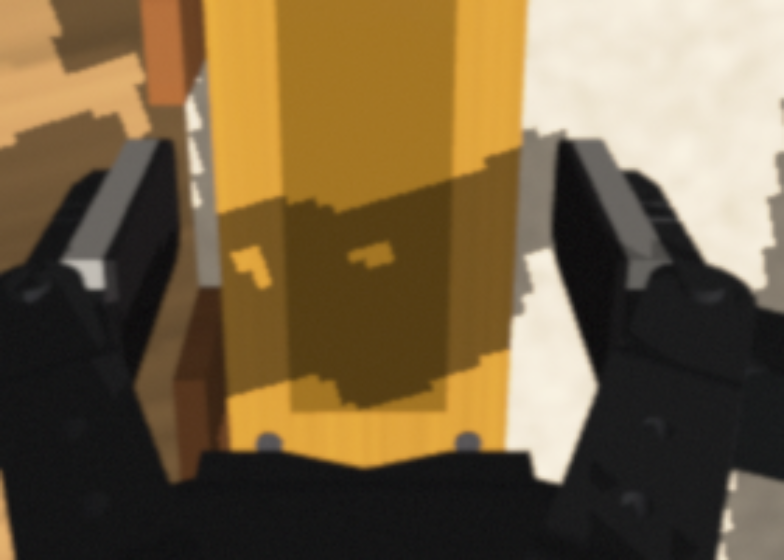

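```bash
python3 -m inch '[[0,0,0,0,0,0,-0.1],[0,0,0,0,0,0,-0.1],[0,0,0,0,0,0,-0.1]]' 40; python3 -m inch '[[0,0,0,0,0,0,1],[0,0,0,0,0,0,1],[0,0,0,0,0,0,1]]' 60
```

```text
clock: 11.85
eef_pos: [456.6, 113.3, 36.1]
tcp_rot: [3.141, 0.0, 2.876]
contact_force: [-0.7, 1.4, 4.9]
opening: 0.567
grasp_force: 40.6
clock: 12.15
eef_pos: [456.7, 113.3, 36.3]
tcp_rot: [3.141, 0.0, 2.876]
contact_force: [-1.8, 1.7, 8.8]
opening: 0.559
grasp_force: 60.1
```

```bash
python3 -m inch '[[0,0,-0.005,0,0,0,1],[0,0,-0.01,0,0,0,1],[0,0,-0.02,0,0,0,1],[0,0,-0.03,0,0,0,1],[0,0,-0.03,0,0,0,1],[0,0,-0.03,0,0,0,1],[0,0,-0.02,0,0,0,1],[0,0,0,0,0,0,1]]' 60
python3 - <<'E'
from h import *
s,A=now();row(A,down([540,-285,190],2.906),16)
E
```

```text
clock: 12.95
eef_pos: [457.7, 113.4, 183.7]
tcp_rot: [3.139, 0.004, 2.876]
contact_force: [0.2, -0.6, -3.5]
opening: 0.552
grasp_force: 62.9
16 x [-0.0112, -0.0228, -0.0004] [0.01, 0.02, -0.11]
```

```bash
python3 -m inch '[[-0.006,-0.012,0,0,0,-0.1,1],[-0.0112,-0.0228,0,0,0,-0.1,1],[-0.0112,-0.0228,0,0,0,-0.1,1],[-0.0112,-0.0228,0,0,0,-0.1,1],[-0.0112,-0.0228,0,0,0,-0.1,1],[-0.0112,-0.0228,0,0,0,-0.1,1],[-0.0112,-0.0228,0,0,0,-0.1,1],[-0.0112,-0.0228,0,0,0,-0.1,1]]'
python3 -m inch '[[-0.0112,-0.0228,0,0,0,-0.1,1],[-0.0112,-0.0228,0,0,0,-0.1,1],[-0.0112,-0.0228,0,0,0,-0.1,1],[-0.0112,-0.0228,0,0,0,-0.1,1],[-0.0112,-0.0228,0,0,0,-0.1,1],[-0.0112,-0.0228,0,0,0,-0.1,1],[-0.0112,-0.0228,0,0,0,-0.1,1],[-0.0112,-0.0228,0,0,0,-0.1,1]]'
python3 -m inch '[[-0.005,-0.011,0,0,0,-0.1,1],[0,0,0,0,0,0,1],[0,0,0,0,0,0,1]]'
python3 - <<'E'
from h import *
f=wrist("w4")
E
```

```text
clock: 13.75
eef_pos: [493.1, -75.3, 179.4]
tcp_rot: [-3.141, -0.002, 2.89]
contact_force: [0.8, -0.0, -3.2]
opening: 0.553
grasp_force: 62.9
clock: 14.55
eef_pos: [535.7, -273.6, 179.1]
tcp_rot: [3.141, -0.003, 2.904]
contact_force: [0.6, 0.9, -3.5]
opening: 0.553
grasp_force: 62.9
clock: 14.85
eef_pos: [538.2, -284.0, 179.9]
tcp_rot: [3.141, -0.002, 2.905]
contact_force: [0.1, 0.6, -3.1]
opening: 0.559
grasp_force: 62.9
```

View pics/w4.png

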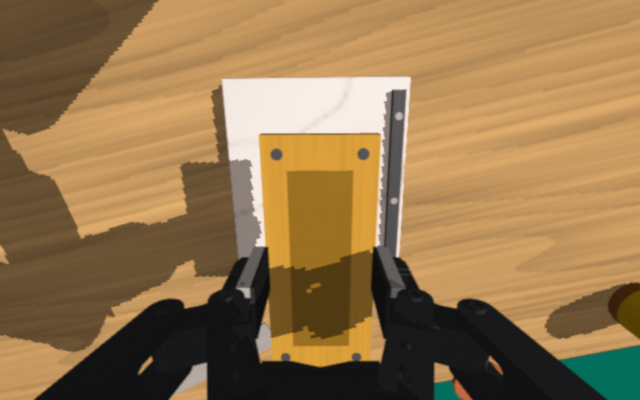

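```bash
python3 - <<'E'
from h import *
import pickle
f=pickle.load(open("w.pkl","rb"));s0=pickle.load(open("side0.pkl","rb"))
sp=[(-100,-75,30),(-100,75,30),(-90,70,38),(-90,60,38)]
u=[(222,80),(410,77),(406,91),(392,91)]
x,e=fit(f,sp,u,[547,-288,-.235]);print(x,e.tolist())
s,A=now()
a,b=[P(f,u,v,s["eef_pos"][2]-10) for u,v in((261,134),(380,134))]
print(a-b,np.linalg.norm(a-b));L=np.linalg.inv(A);print("in tool",(L@np.r_[a,1])[:3],(L@np.r_[b,1])[:3])
E
```

```text
[ 5.49443174e+02 -2.89448231e+02 -2.24180730e-01] [[-1.1, 0.1], [0.4, 0.4], [-0.2, -0.3], [0.9, -0.1]]
[-11.49873455 -47.52879542   0.        ] 48.8999722970607
in tool [ 60.64566172 -24.90063607  10.08221974] [60.56479123 23.99925523 10.11938861]
```

```bash
python3 - <<'E'
from h import *
s,A=now();row(A,down([554,-287.2,54],2.914),8)
E
```

```text
8 x [-0.002, 0.0, 0.0158] [0.01, -0.01, -0.06]
```

```bash
python3 -m inch '[[-0.002,0,0.0158,0,0,-0.06,1],[-0.002,0,0.0158,0,0,-0.06,1],[-0.002,0,0.0158,0,0,-0.06,1],[-0.002,0,0.0158,0,0,-0.06,1],[-0.002,0,0.0158,0,0,-0.06,1],[-0.002,0,0.0158,0,0,-0.06,1],[-0.002,0,0.0158,0,0,-0.06,1],[-0.002,0,0.0158,0,0,-0.06,1]]' 60
python3 -m inch '[[0,0,0.003,0,0,0,1],[0,0,0.002,0,0,0,1],[0,0,0,0,0,0,1]]'
python3 -m inch '[[0,0,0.001,0,0,0,1],[0,0,0,0,0,0,1]]'
```

```text
clock: 15.7
eef_pos: [554.7, -288.6, 53.0]
tcp_rot: [3.142, -0.0, 2.914]
contact_force: [-0.8, -0.1, -2.4]
opening: 0.553
grasp_force: 62.9
clock: 16.0
eef_pos: [554.7, -288.7, 49.6]
tcp_rot: [-3.141, 0.0, 2.914]
contact_force: [0.1, -0.5, -2.8]
opening: 0.555
grasp_force: 62.9
clock: 16.2
eef_pos: [554.9, -288.8, 49.1]
tcp_rot: [-3.141, 0.001, 2.914]
contact_force: [-0.1, 0.2, -2.6]
opening: 0.555
grasp_force: 62.9
```

```bash
python3 -m inch '[[0,0,0.001,0,0,0,1],[0,0,0.001,0,0,0,1],[0,0,0,0,0,0,1]]'|grep -E "eef|contact"
python3 -m inch '[[0,0,0.0007,0,0,0,1],[0,0,0,0,0,0,1]]'|grep -E "eef|contact"
```

```text
eef_pos: [554.6, -288.6, 46.5]
contact_force: [0.0, 0.3, -2.5]
eef_pos: [554.6, -288.6, 46.4]
contact_force: [-2.2, 0.7, 5.1]
```

```bash
python3 -m inch '[[-0.004,0,0,0,0,0,1],[-0.004,0,0,0,0,0,1],[-0.003,0,0,0,0,0,1],[0,0,0,0,0,0,1]]'|grep -E "eef|contact"
python3 -m inch '[[-0.001,0,0,0,0,0,1],[-0.001,0,0,0,0,0,1],[0,0,0,0,0,0,1]]'|grep -E "eef|contact"
python3 -m inch '[[-0.001,0,0,0,0,0,1],[0,0,0,0,0,0,1]]'|grep -E "eef|contact"
python3 -m inch '[[-0.001,0,0,0,0,0,1],[0,0,0,0,0,0,1]]'|grep -E "eef|contact"
```

```text
eef_pos: [565.9, -291.3, 46.4]
contact_force: [-0.2, 0.7, 5.6]
eef_pos: [567.1, -291.6, 46.4]
contact_force: [-3.8, 0.8, 6.8]
eef_pos: [568.1, -291.8, 46.4]
contact_force: [-3.6, 0.1, 7.4]
eef_pos: [568.5, -291.9, 46.4]
contact_force: [-5.2, 1.6, 9.7]
```

```bash
python3 -m inch '[[-0.001,0,0,0,0,0,1],[0,0,0,0,0,0,1]]'|grep -E "eef|contact"
python3 -m inch '[[-0.001,0,0,0,0,0,1],[0,0,0,0,0,0,1]]'|grep -E "eef|contact"
python3 -m inch '[[-0.001,0,0,0,0,0,1],[0,0,0,0,0,0,1]]'|grep -E "eef|contact"
```

```text
eef_pos: [568.6, -291.9, 46.4]
contact_force: [-8.5, 2.0, 12.8]
eef_pos: [568.7, -291.9, 46.3]
contact_force: [-11.8, 2.1, 15.5]
eef_pos: [568.8, -291.9, 46.3]
contact_force: [-16.5, 1.8, 18.8]
```

```bash
python3 -m inch '[[0.003,0,-0.0005,0,0,0,1],[0,0,0,0,0,0,-0.46],[0,0,0,0,0,0,-0.46],[0,0,0,0,0,0,-0.46],[0,0,0,0,0,0,-0.46]]'
python3 -m inch '[[0,0,-0.01,0,0,0,-0.46],[0,0,-0.02,0,0,0,-0.46],[0,0,-0.03,0,0,0,-0.46],[0,0,-0.03,0,0,0,-0.46],[0,0,-0.03,0,0,0,-0.46],[0,0,-0.02,0,0,0,-0.46],[0,0,0,0,0,0,-0.46],[0,0,0,0,0,0,-0.46]]'
python3 - <<'E'
from h import *
f=wrist("w5")
s,A=now();c,q=548.5-289j,np.exp(-.228j)
w=c+q*(8-45j);row(A,down([w.real,w.imag,110],2.914-np.pi/2),12)
E
```

```text
clock: 18.9
eef_pos: [569.5, -292.0, 46.2]
tcp_rot: [-3.142, 0.0, 2.914]
contact_force: [0.4, -1.2, -0.5]
opening: 0.735
grasp_force: 0.0
clock: 19.7
eef_pos: [569.2, -292.0, 186.7]
tcp_rot: [-3.141, 0.001, 2.914]
contact_force: [0.2, -0.2, -0.5]
opening: 0.729
grasp_force: 0.0
12 x [-0.002, -0.004, 0.0063] [-0.0, -0.0, 7.5]
```

View pics/w5.png

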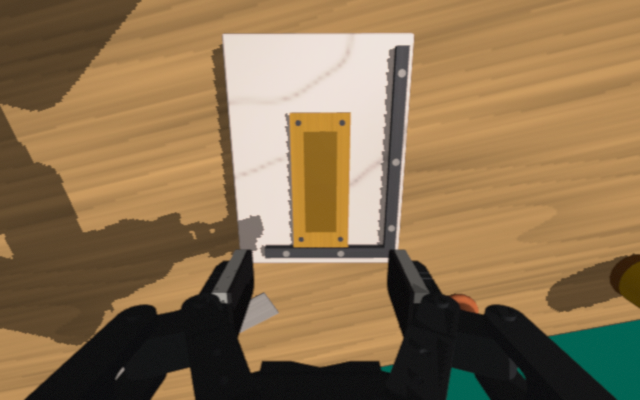

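```bash
python3 - <<'E'
from h import *
import pickle
f=pickle.load(open("w.pkl","rb"))
x,e=fit(f,[(-100,-75,30),(-100,75,30),(80,60,38),(100,75,30),(-90,70,38)],[(223,34),(413,34),(384,246),(398,263),(410,46)],[547,-288,-.235]);print(x,e.tolist())
p,e=fit(f,[(-60,-25,36),(-60,25,36),(60,25,36),(60,-25,36)],[(290,113),(350,112),(347,246),(293,246)],[555,-290,-.26]);print("plate",p,e.tolist())
print("plate in stone",Ro.from_euler('z',-x[2]).apply(np.r_[p[:2]-x[:2],0]))
s,A=now();c,q=x[0]+1j*x[1],np.exp(1j*x[2])
w=c+q*(20-48j);print(w);row(A,down([w.real,w.imag,110],np.pi/2+x[2]),12)
E
```

```text
[ 5.48800342e+02 -2.88872576e+02 -2.24172240e-01] [[-1.0, 0.2], [1.4, -0.8], [0.5, 1.5], [-0.6, -0.4], [-0.3, -0.1]]
plate [ 5.67754868e+02 -2.92259803e+02 -2.27119186e-01] [[-0.7, -0.5], [0.5, 0.4], [0.1, 0.0], [0.1, 0.1]]
plate in stone [19.23323238  0.91110694  0.        ]
(557.6295403650452-340.11752985017006j)
12 x [-0.003, -0.0035, 0.0063] [-0.0, -0.0, 7.48]
```

```bash
python3 -m inch '[[-0.003,-0.0035,0.0063,0,0,7.5,-0.46],[-0.003,-0.0035,0.0063,0,0,7.5,-0.46],[-0.003,-0.0035,0.0063,0,0,7.5,-0.46],[-0.003,-0.0035,0.0063,0,0,7.5,-0.46],[-0.003,-0.0035,0.0063,0,0,7.5,-0.46],[-0.003,-0.0035,0.0063,0,0,7.5,-0.46]]' >/dev/null
python3 -m inch '[[-0.003,-0.0035,0.0063,0,0,7.5,-0.46],[-0.003,-0.0035,0.0063,0,0,7.5,-0.46],[-0.003,-0.0035,0.0063,0,0,7.5,-0.46],[-0.003,-0.0035,0.0063,0,0,7.5,-0.46],[-0.003,-0.0035,0.0063,0,0,7.5,-0.46],[-0.003,-0.0035,0.0063,0,0,7.5,-0.46],[0,0,0,0,0,0,-0.46],[0,0,0,0,0,0,-0.46]]'
python3 - <<'E'
from h import *
s,A=now()
row(A,down([557.6,-340.1,50],np.pi/2-.2255),4)
E
```

```text
clock: 21.15
eef_pos: [556.8, -340.0, 109.6]
tcp_rot: [-3.14, -0.001, 1.347]
contact_force: [0.2, 0.3, 0.9]
opening: 0.728
grasp_force: 0.0
4 x [0.0, 0.0002, 0.0149] [-0.03, -0.01, 0.02]
```

```bash
python3 -m inch '[[0,0,0.015,0,0,0,-0.46],[0,0,0.015,0,0,0,-0.46],[0,0,0.015,0,0,0,-0.46],[0,0,0.01,0,0,0,-0.46],[0,0,0.005,0,0,0,-0.46],[0,0,0.0015,0,0,0,-0.46],[0,0,0,0,0,0,-0.46]]'|grep -E "eef|contact"
python3 -m inch '[[0.004,0,0,0,0,0,-0.46],[0.005,0,0,0,0,0,-0.46],[0.005,0,0,0,0,0,-0.46],[0.005,0,0,0,0,0,-0.46],[0.005,0,0,0,0,0,-0.46],[0.005,0,0,0,0,0,-0.46],[0.005,0,0,0,0,0,-0.46],[0.004,0,0,0,0,0,-0.46]]'|grep -E "eef|contact"
python3 -m inch '[[0.002,0,0,0,0,0,-0.46],[0.002,0,0,0,0,0,-0.46],[0,0,0,0,0,0,-0.46]]'|grep -E "eef|contact"
```

```text
eef_pos: [557.5, -340.4, 49.1]
contact_force: [0.4, 0.4, -0.2]
eef_pos: [566.1, -302.8, 49.1]
contact_force: [-0.7, -1.0, 0.3]
eef_pos: [566.9, -299.3, 49.1]
contact_force: [-0.5, -0.6, -0.6]
```

```bash
for k in 1; do
python3 -m inch '[[0.002,0,0,0,0,0,-0.46],[0.002,0,0,0,0,0,-0.46],[0,0,0,0,0,0,-0.46]]'|grep -E "eef|contact"
python3 -m inch '[[0.0015,0,0,0,0,0,-0.46],[0,0,0,0,0,0,-0.46]]'|grep -E "eef|contact"
python3 -m inch '[[0.0015,0,0,0,0,0,-0.46],[0,0,0,0,0,0,-0.46]]'|grep -E "eef|contact"
done
```

```text
eef_pos: [567.8, -295.4, 49.1]
contact_force: [-0.4, -0.3, -0.5]
eef_pos: [568.1, -294.0, 49.1]
contact_force: [0.9, -0.3, -0.8]
eef_pos: [568.4, -292.5, 49.1]
contact_force: [-1.4, -0.1, -0.2]
```

```bash
cat >> h.py <<'E'
def brass(f,x=(548.8,-288.9,-.2255)):
    "brass pixels near the stone, in the stone frame on z=36"
    h=cv2.cvtColor(f["img"],cv2.COLOR_BGR2HSV)
    m=cv2.inRange(h,(15,170,60),(28,255,255))
    m=cv2.morphologyEx(m,cv2.MORPH_OPEN,np.ones((3,3)))
    n,l,st,_=cv2.connectedComponentsWithStats(m)
    out=[]
    for i in range(1,n):
        if st[i,4]<60: continue
        v,u=np.where(l==i)
        Q=np.array([P(f,a,b,36) for a,b in zip(u,v)]);Q=Ro.from_euler('z',-x[2]).apply(Q-[x[0],x[1],0])
        if np.abs(Q[:,:2]).max()<160: out.append(Q[:,:2])
    return out
E
python3 - <<'E'
from h import *
from rig import eyes
for n,f in(("wrist",wrist()),("side",eyes.grab_frame("side"))):
    for Q in brass(f): print(n,len(Q),np.percentile(Q,[1,50,99],axis=0).round(1).tolist(),[np.round(v,2).tolist() for v in cv2.minAreaRect(Q.astype(np.float32))[:2]])
E
```

```text
wrist 19598 [[-40.0, -23.6], [19.8, 7.9], [78.6, 26.7]] [[19.37, 1.19], [120.99, 51.63]]
```

The plate hasn't moved (it's still at y≈1), so the half-open tips passed over it. I'll go back, close the fingers further so they reach lower, and find the stone's surface by touch.

```bash
python3 -m inch '[[0,0,-0.01,0,0,0,-0.46],[-0.02,0,0,0,0,0,-0.46],[-0.025,0,0,0,0,0,0.06],[-0.003,0,0,0,0,0,0.06],[0,0,0,0,0,0,0.06],[0,0,0,0,0,0,0.06]]'|grep -E "eef|contact|open"
python3 -m inch '[[0,0,0.007,0,0,0,0.06],[0,0,0.003,0,0,0,0.06],[0,0,0,0,0,0,0.06]]'|grep -E "eef|contact"
python3 -m inch '[[0,0,0.0015,0,0,0,0.06],[0,0,0,0,0,0,0.06]]'|grep -E "eef|contact"
python3 -m inch '[[0,0,0.0015,0,0,0,0.06],[0,0,0,0,0,0,0.06]]'|grep -E "eef|contact"
```

```text
eef_pos: [557.6, -338.8, 59.3]
contact_force: [-0.0, -0.2, 0.1]
opening: 0.471
eef_pos: [557.2, -338.6, 48.2]
contact_force: [-0.2, 0.3, 0.4]
eef_pos: [557.6, -339.2, 47.4]
contact_force: [0.1, -0.0, -0.7]
eef_pos: [557.5, -339.4, 46.0]
contact_force: [-0.3, 0.4, 0.0]
```

```bash
python3 -m inch '[[0.004,0,0,0,0,0,0.06],[0.004,0,0,0,0,0,0.06],[0.004,0,0,0,0,0,0.06],[0.003,0,0,0,0,0,0.06],[0.003,0,0,0,0,0,0.06],[0.003,0,0,0,0,0,0.06],[0,0,0,0,0,0,0.06]]'|grep -E "eef|contact"
python3 - <<'E'
from h import *
for Q in brass(wrist()): print(len(Q),[np.round(v,2).tolist() for v in cv2.minAreaRect(Q.astype(np.float32))[:2]])
E
```

```text
eef_pos: [562.5, -318.5, 46.2]
contact_force: [0.1, 0.3, 0.5]
30684 [[19.52, 9.49], [50.75, 121.09]]
```

The plate is moving now, at y = 9.5. Pushing on to the long rail.

```bash
python3 -m inch '[[0.003,0,0,0,0,0,0.06],[0.003,0,0,0,0,0,0.06],[0.003,0,0,0,0,0,0.06],[0.003,0,0,0,0,0,0.06],[0.003,0,0,0,0,0,0.06],[0.003,0,0,0,0,0,0.06],[0.003,0,0,0,0,0,0.06],[0,0,0,0,0,0,0.06]]'|grep -E "eef|contact"
python3 -m inch '[[0.0015,0,0,0,0,0,0.06],[0.001,0,0,0,0,0,0.06],[0,0,0,0,0,0,0.06]]'|grep -E "eef|contact"
python3 -m inch '[[0.0015,0,0,0,0,0,0.06],[0.001,0,0,0,0,0,0.06],[0,0,0,0,0,0,0.06]]'|grep -E "eef|contact"
python3 - <<'E'
from h import *
for Q in brass(wrist()): print(len(Q),[np.round(v,2).tolist() for v in cv2.minAreaRect(Q.astype(np.float32))])
E
```

```text
eef_pos: [567.2, -297.9, 46.1]
contact_force: [0.2, 0.2, 0.7]
eef_pos: [567.6, -295.9, 46.1]
contact_force: [0.1, 0.6, -0.3]
eef_pos: [568.1, -294.3, 46.2]
contact_force: [-2.2, -5.0, -1.4]
29963 [[19.37, 33.95], [49.93, 121.38], 89.86]
```

Touching the rail (5 N). A touch more to seat it firmly.

```bash
python3 -m inch '[[0.0015,0,0,0,0,0,0.06],[0,0,0,0,0,0,0.06]]'|grep -E "eef|contact"
python3 -m inch '[[0.001,0,0,0,0,0,0.06],[0,0,0,0,0,0,0.06],[-0.004,0,0,0,0,0,0.06],[-0.006,0,0,0,0,0,0.06],[0,0,0,0,0,0,0.06]]'|grep -E "eef|contact"
python3 - <<'E'
from h import *
s,A=now();c,q=548.8-288.9j,np.exp(-.2255j)
w=c+q*(-72+33j);print(w);row(A,down([w.real,w.imag,90],s["tcp_rot"][2]),8)
E
```

```text
eef_pos: [568.2, -294.1, 46.3]
contact_force: [-3.4, -11.2, -1.6]
eef_pos: [566.4, -301.3, 46.1]
contact_force: [0.3, 0.1, 0.2]
(486.00145802501527-240.6367310906515j)
8 x [0.0051, -0.0115, -0.0055] [0.0, -0.0, -0.0]
```

```bash
python3 -m inch '[[0,0,-0.03,0,0,0,0.06],[0,0,-0.014,0,0,0,1],[0.01,-0.023,0,0,0,0,1],[0.01,-0.023,0,0,0,0,1],[0.01,-0.023,0,0,0,0,1],[0.011,-0.023,0,0,0,0,1],[0,0,0,0,0,0,1]]'|grep -E "eef|contact|open"
python3 -m inch '[[0,0,0.02,0,0,0,1],[0,0,0.015,0,0,0,1],[0,0,0.005,0,0,0,1],[0,0,0.002,0,0,0,1],[0,0,0,0,0,0,1]]'|grep -E "eef|contact|open"
python3 -m inch '[[0,0.004,0,0,0,0,1],[0,0.004,0,0,0,0,1],[0,0,0,0,0,0,1]]'|grep -E "eef|contact|open"
```

```text
eef_pos: [483.4, -238.1, 90.0]
contact_force: [0.2, 0.6, 0.8]
opening: 0.0
eef_pos: [486.6, -240.4, 48.4]
contact_force: [-0.6, 0.5, -0.2]
opening: 0.002
eef_pos: [495.1, -242.5, 48.7]
contact_force: [-0.4, -0.2, 1.0]
opening: -0.0
```

```bash
python3 -m inch '[[0,0.003,0,0,0,0,1],[0,0.002,0,0,0,0,1],[0,0,0,0,0,0,1]]'|grep -E "eef|contact"
python3 -m inch '[[0,0.002,0,0,0,0,1],[0,0,0,0,0,0,1]]'|grep -E "eef|contact"
python3 -m inch '[[0,0.0015,0,0,0,0,1],[0,0,0,0,0,0,1]]'|grep -E "eef|contact"
python3 -m inch '[[0,0.0015,0,0,0,0,1],[0,0,0,0,0,0,1]]'|grep -E "eef|contact"
```

```text
eef_pos: [499.1, -243.3, 48.2]
contact_force: [-0.2, -0.1, -0.6]
eef_pos: [501.0, -243.7, 48.2]
contact_force: [0.1, 0.2, -0.2]
eef_pos: [502.4, -244.0, 48.2]
contact_force: [-0.4, 0.5, 0.0]
eef_pos: [503.9, -244.3, 48.2]
contact_force: [0.4, 0.5, -0.1]
```

```bash

python3 -m inch '[[0,0.0015,0,0,0,0,1],[0,0,0,0,0,0,1]]'|grep -E "eef|contact"
python3 -m inch '[[0,0.0015,0,0,0,0,1],[0,0,0,0,0,0,1]]'|grep -E "eef|contact"
python3 -m inch '[[0,0.0015,0,0,0,0,1],[0,0,0,0,0,0,1]]'|grep -E "eef|contact"
python3 - <<'E'
from h import *
for Q in brass(wrist()): print(len(Q),[np.round(v,2).tolist() for v in cv2.minAreaRect(Q.astype(np.float32))])
E
```

```text
eef_pos: [505.3, -244.7, 48.2]
contact_force: [-0.3, -0.1, -0.4]
eef_pos: [506.8, -245.0, 48.2]
contact_force: [0.4, 0.4, -0.6]
eef_pos: [508.3, -245.4, 48.2]
contact_force: [0.7, -0.1, -0.6]
21866 [[20.36, 33.09], [49.69, 121.32], 89.82]
```

```bash

python3 -m inch '[[0,0.001,0,0,0,0,1],[0,0,0,0,0,0,1]]'|grep -E "eef|contact"
python3 -m inch '[[0,0.001,0,0,0,0,1],[0,0,0,0,0,0,1]]'|grep -E "eef|contact"
python3 -m inch '[[0,0.001,0,0,0,0,1],[0,0,0,0,0,0,1]]'|grep -E "eef|contact"
```

```text
eef_pos: [509.1, -245.5, 48.2]
contact_force: [0.1, 0.4, -1.2]
eef_pos: [509.7, -245.7, 48.0]
contact_force: [-0.8, 0.3, 0.5]
eef_pos: [509.9, -245.6, 47.8]
contact_force: [-4.8, 0.1, 2.7]
```

```bash

python3 -m inch '[[0,0.001,0,0,0,0,1],[0,0,0,0,0,0,1]]'|grep -E "eef|contact"
python3 -m inch '[[0,0.001,0,0,0,0,1],[0,0,0,0,0,0,1]]'|grep -E "eef|contact"
python3 -m inch '[[0,-0.004,0,0,0,0,1],[0,-0.008,0,0,0,0,1],[0,0,-0.03,0,0,0,1],[0,0,-0.03,0,0,0,1],[0,0,-0.03,0,0,0,1],[0,0,-0.03,0,0,0,1],[0,0,0,0,0,0,1]]'|grep -E "eef|contact|clock"
python3 - <<'E'
from h import *
for Q in brass(wrist()): print(len(Q),[np.round(v,2).tolist() for v in cv2.minAreaRect(Q.astype(np.float32))])
s,A=now();row(A,down([545,-270,260],2.914),12)
E
```

```text
eef_pos: [510.0, -245.5, 47.7]
contact_force: [-7.7, 1.6, 4.0]
eef_pos: [510.1, -245.4, 47.5]
contact_force: [-9.7, 1.4, 3.8]
clock: 32.7
eef_pos: [503.6, -244.9, 172.4]
contact_force: [-0.0, -0.7, 0.3]
7942 [[20.25, 33.97], [48.49, 119.81], 89.71]
12 x [-0.004, 0.0024, -0.0075] [0.02, 0.02, -7.5]
```

```bash
python3 -m inch '[[-0.004,0.0024,-0.0055,0,0,-7.5,1],[-0.004,0.0024,-0.0055,0,0,-7.5,1],[-0.004,0.0024,-0.0055,0,0,-7.5,1],[-0.004,0.0024,-0.0055,0,0,-7.5,1],[-0.004,0.0024,-0.0055,0,0,-7.5,1],[-0.004,0.0024,-0.0055,0,0,-7.5,1]]' >/dev/null
python3 -m inch '[[-0.004,0.0024,0,0,0,-7.5,1],[-0.004,0.0024,0,0,0,-7.5,1],[-0.004,0.0024,0,0,0,-7.5,1],[-0.004,0.0024,0,0,0,-7.5,1],[-0.004,0.0024,0,0,0,-7.5,1],[-0.004,0.0024,0,0,0,-7.5,1],[0,0,0,0,0,0,1],[0,0,0,0,0,0,1]]'|grep -E "eef|rot"
python3 - <<'E'
from h import *
from rig import eyes
f=wrist();cv2.imwrite("w6full.png",f["img"]);g=eyes.grab_frame("side")["img"]
u=[pr(f,TR(np.array(q,float),(548.8,-288.9),-.2255)) for q in((-50,0,36),(90,0,36),(-50,70,36),(90,70,36))];u=np.array(u);print(u.round())
x0,y0=(u.min(0)-15).astype(int);x1,y1=(u.max(0)+15).astype(int)
a=f["img"][max(y0,0):y1,max(x0,0):x1];k=590/a.shape[0];a=cv2.resize(a,None,fx=k,fy=k,interpolation=cv2.INTER_CUBIC)
b=cv2.resize(g[125:200,220:320],(400,300),interpolation=cv2.INTER_CUBIC)
W=np.zeros((590,800,3),np.uint8);w=min(400,a.shape[1]);W[:,:w]=a[:,:w];W[:300,400:]=b
W[300:590,400:]=cv2.resize(g[100:316,130:428],(400,290))
cv2.imwrite("pics/fin.png",W)
E
```

```text
eef_pos: [544.0, -269.3, 200.1]
tcp_rot: [3.141, -0.001, 2.91]
[[300. 136.]
 [303. 277.]
 [380. 136.]
 [373. 277.]]
```

View pics/fin.png

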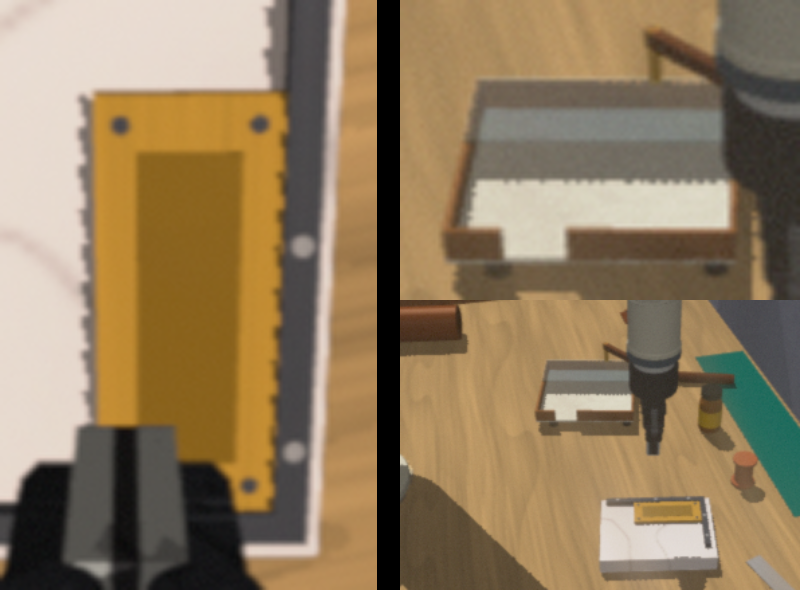

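The plate touches both rails along their length, with no white showing between them. The tray is flat and empty, and the bystanders haven't moved. Handing in.

```bash
python3 -c "
from rig import r
print(r.sign_off())"
```

```text
the job is handed in; nothing more can be done
None
```

The job is handed in at about 35 s on the robot's clock: the final picture shows the tray empty and back down flat, the plate on the stone against both rails, and the jar, mallet and spool where they were; the sign-off gave no verdict.

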